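Shift the pantry conveyor's lane selector into third

TASK

Set the packing bench's roller conveyor to lane three: with the fingertips, push the selector's red-knobbed lever across the H-shaped gate to the side of the green three-dot plate, then push it forward until it is fully home in that slot, without going into any other slot on the way. Push the lever gently, do not grip it, and leave the groceries standing where they are; finish with the hand clear.

Things in the scene. Friction and masses are not known exactly. Their poses are not given: they have to be found in the camera images.
- selector: Lane selector of the conveyor: a blue box screwed to the bench, with an aluminium lid 220 mm (x) by 200 mm (y), top face 100 mm above the bench; foot flange 240 x 220 mm. Origin: centre of its underside; its x points forward (away from the robot, yaw within 0.45 rad), y left, z up. The lever's pivot is inside, 30 mm above the origin.
- gate (a point): Centre of the H-shaped gate, in the lid's top face, right above the selector's origin. Slots are 14 mm wide: a cross-slot along y, and at each end of it (y = +25 and -25 mm) a long slot along x, open forward and back: four slots, each ending 34 mm from here in x. The lever's steel stem, 10 mm thick, rises through it; the gate's firm edges stop it.
- knob (a point): Centre of the red ball knob, 44 mm diameter, on the lever, 150 mm from its pivot. Upright it is 180 mm above the bench. Selector frame: fully across it is at y = about +51 or -51 mm, 171 mm high; then fully home in a forward slot at x = about +55 mm, y = +48 or -48 mm, 161 mm high. It stays where it is left; about 2 to 3 N at the knob moves it.
- plate3: Green marker plate with three white dots, 28 x 46 x 2 mm, fixed flat on the lid just beyond the end of the third slot, always a forward slot. Origin: centre of its underside, at x = +85 mm and y = +51 or -51 mm in the selector's frame (left or right differs from run to run), turned as the selector: it shows on which side the third slot lies.
- plate1: White marker plate with one black dot, same size, fixed, beyond the other forward slot. White plates with two and four dots lie by the two backward slots. Origin: centre of its underside.
- lever_across (a joint): Sideways lean of the lever, rad: 0 in the middle, positive towards the selector's +y (left); about +0.36 or -0.36 against the end of the cross-slot. The stops are hard: there, push with no more than about 10 to 20 N.
- lever_forward (a joint): Forward lean of the lever, rad: 0 in the cross-slot, positive forward (selector's +x); about 0.37 when fully home in a forward slot, about -0.37 in a backward one.
- soup_can: Soup can with a red label, 68 mm wide, 110 mm tall; stands loose, leave it alone. Origin: centre of its underside.
- bean_can: Bean can with a green label, 68 mm wide, 110 mm tall; stands loose, leave it alone. Origin: centre of its underside.
- sauce_jar: Amber sauce jar, 68 mm wide, 130 mm tall; stands loose, leave it alone. Origin: centre of its underside.
- tuna_tin: Flat yellow tin, 84 mm wide, 40 mm tall; stands loose, leave it alone. Origin: centre of its underside.
- mix_box: Blue box of baking mix, 50 x 120 x 170 mm; stands loose, leave it alone. Origin: centre of its underside.
- rice_box: Brown card box of rice, 60 x 130 x 150 mm; stands loose, leave it alone. Origin: centre of its underside.
- juice_bottle: Clear bottle with an orange label, 72 mm wide, 190 mm tall; stands loose, leave it alone. Origin: centre of its underside.

How it is judged:
By the outcome, as a careful person would: the job done as asked, in the order asked, and still so for the second after the job is handed in, with the robot touching nothing.
It also fails if it takes over 38 s, if anything falls off the work surface, if the arm or the gripper's body presses on something with over 40 N, if the wrist force passes 120 N, or if a joint passes its speed limit or range.

ROBOT

A 7-joint arm with a two-finger parallel gripper is mounted at the origin on the work surface. World frame = base frame: x ahead of the robot, y to its left, z up, the work surface at z = 0. Lengths are in m, angles in degrees, forces in N, time in s.
With the tool pointing down it reaches from about 0.425 to 0.875 m from the base axis. Payload 4.7 kg.
Tool frame: the origin (TCP) lies at the very end of the fingers, on their centre line; the grasp point (between the pads) lies behind it (env.pinch_z is the z of the grasp point in the tool frame, in m); z points along the fingers, y is the direction in which the jaws open and shut (so a half turn about z gives the same grasp; the last joint's range is limited). The gripper opens to 87 mm and grips with 3 to 60 N. Pads are 19 mm wide; open, the fingers measure 117 mm over their backs; the gripper's body (75 mm by 190 mm) begins 51 mm behind the grasp point.
Start: joints at [73.001, 18.392, -4.016, 83.108, 1.295, 78.541, -3.26], TCP at [0.199, -0.619, 0.223] pointing down, gripper open.
Joint ranges: [-163.93, 163.93], [-17.29, 119.83], [-79.2, 71.16], [3.27, 140.29], [-89.18, 269.18], [5.43, 117.66], [-154.24, 154.24]. Speed limits (degrees/s): [147.25, 147.25, 180, 180, 180, 180, 180].

INTERFACE

Orientations are given as [roll, pitch, yaw] about the fixed x, y, z axes, in that order (R = Rz(yaw) Ry(pitch) Rx(roll)).
In Python, from cell import readout, read_camera, env gives the robot as it stands. The module is installed in compiled form; this text tells all that it offers.
- The arm moves only by the tool servo_tool, never from a script. Its argument "plan" is a list that holds one entry, the list of rows, each a list of 5 numbers: the finger opening in m, from 0 to 0.087, then the shift along the tool's x, y, z in m, then the turn about the tool's z in rad. In form: [[[jaw, x, y, z, yaw], ...]]. A call has 1 to 12 rows; each row is the pose to reach, as a shift and turn from the pose measured when the call began, along the tool's axes at that moment; what a row does not reach only later rows make up. A row lasts 1/12 s, in which the tool goes at most 41.7 mm and 7.16 degrees, less where a joint would pass 70% of its speed; a pose out of reach is approached as far as the arm can. A call with a gripper value outside its range is refused whole. The fingers move at their own pace and stop on an object; "force" is the grip in N (left out, the last holds). Time passes only in rows, so rows that repeat a pose let the fingers close. It gives the time, the measured TCP pose, the force and the opening at its end, in the units of the state.
- readout.get_obs(): the state, without advancing time (a new reading comes with each control period).
- read_camera(name): name is "scene" or "top"; returns a dict with "image" (420x560x3 uint8, red, green, blue), "range_z" (420x560 float32, m along the optical axis (not along the pixel's ray), 0 where there is no reading), "mtx" (3x3 intrinsics, pixels), "camera_from_world" (4x4, takes a point from world to camera coordinates). Camera axes: x right, y up, looking along -z (the intrinsics and any distortion apply to the point x, -y, -z); pixel columns grow to the right and rows downward; lengths in m; the calibration is good to about 2 mm. A picture is of the moment at which its call begins.
- env.sign_off(): hands the job in, once; it reports no verdict.
The state is a dict: "time_s": time; "qpos": joint angles; "joint_velocities": joint speeds; "effort": joint torques, N m; "tool_pos": TCP position; "tool_rot": TCP orientation; "force": force on the tool from outside, world axes, zero at the start; "wrist_torque": the same for the moment, N m; "grip_width": finger opening in m.
Only numpy, scipy, OpenCV 4.12 (cv2) and the standard library are available. Lean on these libraries where they do the work, as an engineer would, in place of code of your own. Each camera call takes 0.05 s, during which the arm holds its last target. There are 200 camera calls.

## Working session

There is one attempt and no reset: what is moved stays moved. The work goes in short steps, Python scripts to look and compute and a tool call to move; the robot and the scene stay as the last step left them, time stands still between calls to the robot, and variables do not carry over. Pictures are saved under pics/ and viewed, about 8 in all and at most 12, crops included, and the job is handed in when it is done.

Besides the shell and the picture viewer there is one more tool, called as name(argument=value, ...), one argument or row to a line, values as JSON. servo_tool: Moves the arm, as the interface text tells. Its arguments: {"type":"object","properties":{"plan":{"type":"array"},"force":{"type":"number"}},"required":["plan"]}

```bash
mkdir -p pics; cat > h.py <<'E'
import numpy as np, cv2
from cell import readout, read_camera, env
def cam(n,save=None):
    c=read_camera(n)
    if save: cv2.imwrite('pics/'+save,c['image'][:,:,::-1])
    return c
def pts(c):
    "world xyz per pixel from the depth image"
    h,w=c['range_z'].shape; u,v=np.meshgrid(np.arange(w),np.arange(h)); K=c['mtx']; z=c['range_z']
    p=np.stack([(u-K[0,2])/K[0,0]*z,-(v-K[1,2])/K[1,1]*z,-z,np.ones_like(z)],-1)
    return (p@np.linalg.inv(c['camera_from_world']).T)[...,:3]
E
python3 - <<'E'
from h import *
cs=[cam(n) for n in('scene','top')]
for n,c in zip(('scene','top'),cs):
    cv2.imwrite(f'pics/{n}0.png',c['image'][:,:,::-1]); print(c['mtx'],c['camera_from_world'])
o=readout.get_obs();print(o, env.pinch_z)
E
```

```text
[[437.70221252   0.         278.42086864]
 [  0.         437.70221252 210.78154229]
 [  0.           0.           1.        ]] [[ 0.60319442  0.79757557 -0.00545065 -0.33708086]
 [-0.64768484  0.49379962  0.5802295   0.28155804]
 [ 0.4654684  -0.34646089  0.81443478 -1.48663483]
 [ 0.          0.          0.          1.        ]]
[[428.963315     0.         282.41267061]
 [  0.         428.963315   212.00808011]
 [  0.           0.           1.        ]] [[ 1.71390240e-03 -9.99997776e-01  1.22866651e-03  1.80400996e-02]
 [ 9.90616085e-01  1.86573450e-03  1.36661227e-01 -5.79044001e-01]
 [-1.36663216e-01  9.82912802e-04  9.90617080e-01 -1.21888273e+00]
 [ 0.00000000e+00  0.00000000e+00  0.00000000e+00  1.00000000e+00]]
{'time_s': 0.1, 'qpos': array([72.99969356, 18.43492935, -4.01481059, 83.16848973,  1.29445508,
       78.54201286, -3.26064766]), 'joint_velocities': array([-0.02537668, -0.11767488, -0.03585079, -0.20254088,  0.15753758,
        0.01711828, -0.01921669]), 'effort': array([-8.78549781e-04, -4.92569268e+01, -4.06051520e-01, -3.13397348e+01,
       -6.41083787e-02,  3.94472305e-02,  9.78119397e-05]), 'tool_pos': array([ 0.19858306, -0.61838904,  0.22156441]), 'tool_rot': array([-1.79899769e+02,  5.25188018e-03,  1.78084779e+01]), 'force': array([ 0.38795857, -0.77167834, -0.2409368 ]), 'wrist_torque': array([-0.03866068, -0.0065723 , -0.04836844]), 'grip_width': 0.0869228812795584} -0.0187
```

View pics/top0.png

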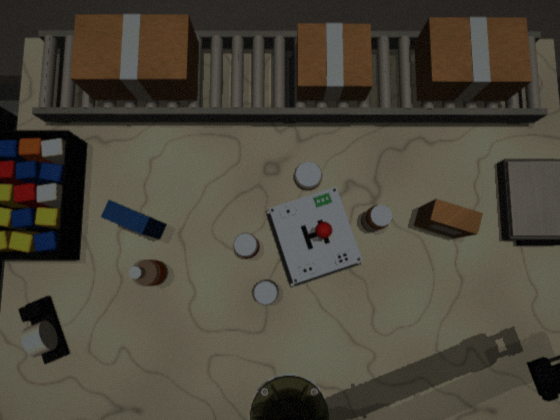

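View pics/scene0.png

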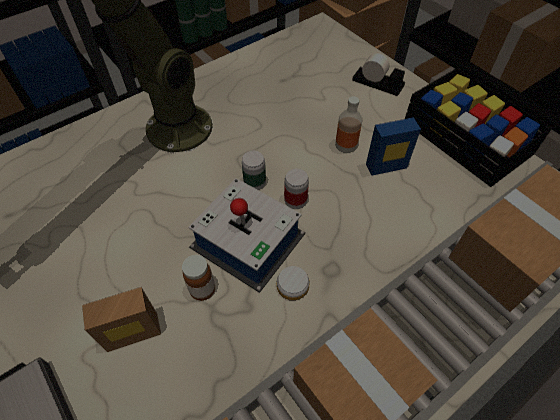

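The top view shows the selector centred near px (314,236) and yawed to the left. The red knob is at (324,231) and the green plate at (322,200), so the third slot is forward right. The jar at (377,217) stands on the right, with cans at (246,245), (265,292) and a flat tin at (308,175). The scene view agrees.

```bash
cat >> h.py <<'E'
def ray(c,u,v):
    q=cv2.undistortPoints(np.float64([[[u,v]]]),c['mtx'],None)[0,0]
    T=np.linalg.inv(c['camera_from_world']); return T[:3,3],T[:3,:3]@np.array([q[0],-q[1],-1])
def onplane(c,u,v,z):
    o,d=ray(c,u,v); return o+d*(z-o[2])/d[2]
def blob(c,lo,hi,box=None):
    hsv=cv2.cvtColor(c['image'],cv2.COLOR_RGB2HSV); m=cv2.inRange(hsv,lo,hi)
    if box: k=np.zeros_like(m);k[box[1]:box[3],box[0]:box[2]]=255;m&=k
    n,l,s,ce=cv2.connectedComponentsWithStats(m); i=1+np.argmax(s[1:,4]); return ce[i],s[i]
def cross(a,b):
    (o1,d1),(o2,d2)=a,b
    s=np.linalg.lstsq(np.stack([d1,-d2],1),o2-o1,rcond=None)[0]
    p,q=o1+s[0]*d1,o2+s[1]*d2; return (p+q)/2,np.linalg.norm(p-q)
def selector(c):
    "lid centre and yaw from the top view: lid pixels at 0.1 m height"
    p=pts(c); m=(abs(p[...,2]-.1)<.008)&(p[...,0]>.45)&(p[...,0]<.82)&(abs(p[...,1]+.05)<.16)
    n,l,s,ce=cv2.connectedComponentsWithStats(m.astype(np.uint8)); i=1+np.argmax(s[1:,4])
    r=cv2.minAreaRect(p[l==i][:,:2].astype(np.float32)*1000); return r
def knob(t,s):
    a,sa=blob(t,(0,150,60),(6,255,255),(265,180,370,290)); b,sb=blob(s,(0,150,60),(6,255,255),(190,160,290,260))
    return cross(ray(t,*a),ray(s,*b)),sa,sb
E
python3 - <<'E'
from h import *
t,s=cam('top'),cam('scene')
r=selector(t);print('lid',r)
print('knob',knob(t,s))
g,sg=blob(t,(45,100,50),(80,255,255),(300,185,350,215));pg=onplane(t,*g,.102);print('green',g,sg,pg)
g2,_=blob(s,(45,100,50),(80,255,255),(240,230,280,270));print('green scene',onplane(s,*g2,.102))
p=pts(t)
for n,u,v in [('tin',308,175),('jar',380,215),('canL',246,244),('canB',264,291),('rice',445,215),('bot',150,272)]:
    print(n,p[v,u].round(3))
cv2.imwrite('pics/crop.png',cv2.resize(t['image'][170:310,220:410,::-1],None,fx=4,fy=4,interpolation=cv2.INTER_CUBIC))
E
```

```text
lid ((516.255126953125, -68.53622436523438), (202.7602996826172, 200.85202026367188), 18.455692291259766)
knob ((array([ 0.51410903, -0.08765356,  0.1845799 ]), np.float64(0.00018798574133253718)), array([317, 222,  14,  15, 143], dtype=int32), array([230, 199,  18,  15, 176], dtype=int32))
green [322.24770642 199.60550459] [314 194  18  12 109] [ 0.60567622 -0.09229831  0.102     ]
green scene [ 0.60639019 -0.09297725  0.102     ]
tin [ 0.69  -0.057  0.04 ]
jar [ 0.559 -0.246  0.132]
canL [0.481 0.119 0.109]
canB [0.354 0.069 0.108]
rice [ 0.557 -0.415  0.15 ]
bot [0.404 0.369 0.14 ]
```

View pics/crop.png

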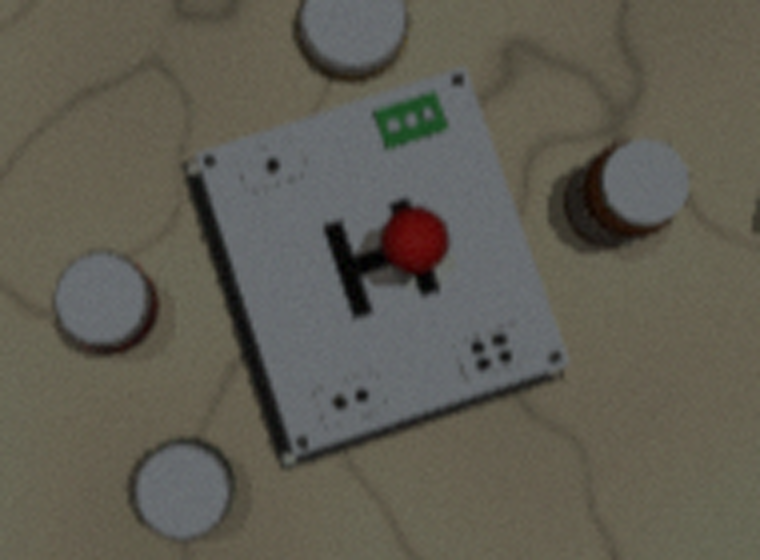

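The crop shows the knob already leaning right. The H-gate's left slot is centred near px (307,237), its right slot near (324,232), and the green plate is at forward right. I'll refine the selector frame from the corners, slots and plate.

```bash
python3 - <<'E'
from h import *
t,s=cam('top'),cam('scene')
P=lambda u,v,z=.1: onplane(t,220+u/4-.4,170+v/4-.4,z)[:2]
FL,FR,BR,BL=P(190,160),P(465,72),P(565,368),P(287,463)
print('corners',FL,FR,BR,BL,'c',(FL+FR+BR+BL)/4)
f=(FL+FR-BR-BL)/2; l=(FL+BL-FR-BR)/2
print('yaw',np.degrees([np.arctan2(f[1],f[0]),np.arctan2(-l[0],l[1])]),np.linalg.norm(f),np.linalg.norm(l))
a,b=P(347,268),P(415,248);print('H',a,b,(a+b)/2)
(k,e),sa,sb=knob(t,s)
print('knob',k,e, (P(415,240,.18)))
E
```

```text
corners [0.57740968 0.06194159] [ 0.64033612 -0.13115704] [ 0.43348042 -0.19672516] [ 0.36877002 -0.00558629] c [ 0.50499906 -0.06788173]
yaw [17.7618672  18.37556765] 0.21814613476397882 0.20244111137333212
H [ 0.5020433  -0.04729704] [ 0.51602621 -0.09455989] [ 0.50903476 -0.07092846]
knob [ 0.51419189 -0.08747369  0.18426856] 0.0007281823984167965 [ 0.51387147 -0.08687343]
```

servo_tool(
  plan=[
    [[0, 0, 0, -0.02, 0], [0, 0, 0, -0.04, 0], [0, 0, 0, -0.06, 0], [0, 0, 0, -0.06, 0]],
  ],
  force=20,
)

```text
time_s: 0.63
tool_pos: [0.1994, -0.6205, 0.287]
tool_rot: [179.6, -0.0, 17.8]
force: [-0.1, -0.8, 1.1]
grip_width: 0.068
```

servo_tool(
  plan=[
    [[0, 0.012, -0.012, 0, 0], [0, 0.035, -0.036, 0, 0], [0, 0.06, -0.062, 0, 0], [0, 0.085, -0.087, 0, 0], [0, 0.11, -0.113, 0, 0], [0, 0.135, -0.139, 0, 0], [0, 0.16, -0.164, 0, 0], [0, 0.185, -0.19, 0, 0], [0, 0.21, -0.215, 0, 0], [0, 0.235, -0.241, 0, 0], [0, 0.25, -0.257, 0, 0], [0, 0.25, -0.257, 0, 0]],
  ],
)

```text
time_s: 1.63
tool_pos: [0.3618, -0.2939, 0.2853]
tool_rot: [179.6, -0.1, 18.3]
force: [0.5, 0.7, 0.3]
grip_width: 0.0008
```

servo_tool(
  plan=[
    [[0, 0.012, -0.012, 0, 0], [0, 0.035, -0.036, 0, 0], [0, 0.06, -0.061, 0, 0], [0, 0.085, -0.086, 0, 0], [0, 0.11, -0.112, 0, 0], [0, 0.135, -0.137, 0, 0], [0, 0.16, -0.162, 0, 0], [0, 0.185, -0.188, 0, 0], [0, 0.2, -0.203, 0, 0], [0, 0.209, -0.212, 0, 0], [0, 0.209, -0.212, 0, 0], [0, 0.209, -0.212, 0, 0]],
  ],
)

```text
time_s: 2.63
tool_pos: [0.4933, -0.0275, 0.2838]
tool_rot: [179.7, -0.0, 18.4]
force: [0.3, -0.5, 0.3]
grip_width: 0.0006
```

servo_tool(
  plan=[
    [[0, 0, 0, 0.012, 0], [0, 0, 0, 0.032, 0], [0, 0, 0, 0.055, 0], [0, 0, 0, 0.08, 0], [0, 0, 0, 0.1, 0], [0, 0, 0, 0.115, 0], [0, 0, 0, 0.125, 0], [0, 0, 0, 0.129, 0], [0, 0, 0, 0.129, 0], [0, 0, 0, 0.129, 0]],
  ],
)

```text
time_s: 3.47
tool_pos: [0.4939, -0.0288, 0.1552]
tool_rot: [179.6, -0.1, 18.3]
force: [-0.1, 0.4, 0.1]
grip_width: 0.0007
```

```bash
python3 - <<'E'
from h import *
t,s=cam('top'),cam('scene'); print(readout.get_obs()['tool_pos'])
a=s['image'][140:290,170:320,::-1]; b=t['image'][170:310,220:390,::-1]
f=lambda i:cv2.resize(i,(400,400*i.shape[0]//i.shape[1]))
A,B=f(a),f(b); B=cv2.copyMakeBorder(B,0,400-B.shape[0],0,0,0); cv2.imwrite('pics/c1.png',np.hstack([A,B]))
E
```

```text
[ 0.49438486 -0.02848717  0.15580081]
```

View pics/c1.png

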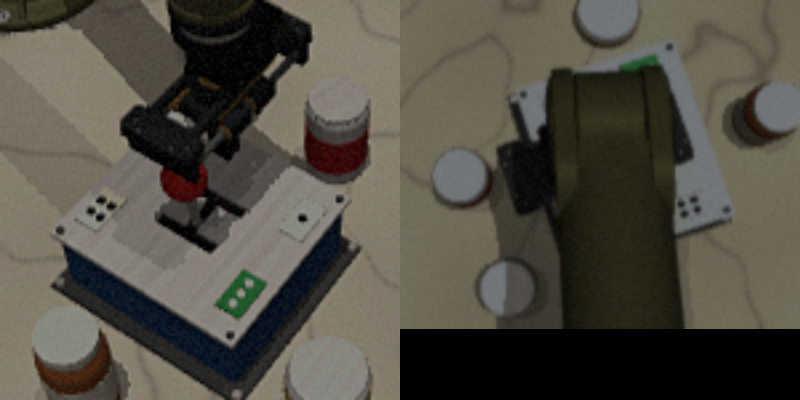

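The fingers stand left of the knob (left panel: knob at (183,182), fingers at (225,140)), and the gripper body is clear above it. I'll push right along the cross-slot.

servo_tool(
  plan=[
    [[0, 0, 0.005, 0, 0], [0, 0, 0.01, 0, 0], [0, 0, 0.015, 0, 0], [0, 0, 0.02, 0, 0], [0, 0, 0.024, 0, 0], [0, 0, 0.028, 0, 0], [0, 0, 0.032, 0, 0], [0, 0, 0.036, 0, 0], [0, 0, 0.039, 0, 0], [0, 0, 0.042, 0, 0], [0, 0, 0.045, 0, 0]],
  ],
)

```text
time_s: 4.48
tool_pos: [0.5083, -0.071, 0.1558]
tool_rot: [179.6, -0.1, 18.4]
force: [-0.3, 2.9, -1.2]
grip_width: 0.0005
```

servo_tool(
  plan=[
    [[0, 0, 0.003, 0, 0], [0, 0, 0.006, 0, 0], [0, 0, 0.009, 0, 0], [0, 0, 0.011, 0, 0], [0, 0, 0.012, 0, 0], [0, 0, 0.012, 0, 0]],
  ],
)

```text
time_s: 4.98
tool_pos: [0.5121, -0.0828, 0.1558]
tool_rot: [179.6, -0.1, 18.3]
force: [-0.1, 1.1, -0.0]
grip_width: 0.0005
```

```bash
python3 - <<'E'
from h import *
s=cam('scene'); b,sb=blob(s,(0,150,60),(6,255,255),(190,160,290,260)); k=onplane(s,*b,.174)
R=np.array([[.951,.309],[-.309,.951]]); o=readout.get_obs()
print(sb,'knob',k,R@(k[:2]-[.508,-.07]),'tool',R@(o['tool_pos'][:2]-[.508,-.07]),o['force'])
E
```

```text
[229 212  12  12  63] knob [ 0.529963   -0.11272042  0.174     ] [ 0.00768621 -0.04741368] tool [ 1.46586404e-05 -1.33181072e-02] [-0.70699006  1.68558083 -0.13030875]
```

servo_tool(
  plan=[
    [[0, 0, 0.002, 0, 0], [0, 0, 0.004, 0, 0], [0, 0, 0.005, 0, 0], [0, 0, 0.005, 0, 0]],
  ],
)

```text
time_s: 5.37
tool_pos: [0.5137, -0.0876, 0.1558]
tool_rot: [179.6, -0.1, 18.3]
force: [-0.0, 2.6, -1.4]
grip_width: 0.0005
```

servo_tool(
  plan=[
    [[0, 0, 0.002, 0, 0], [0, 0, 0.003, 0, 0], [0, 0, 0.003, 0, 0]],
  ],
)

```text
time_s: 5.62
tool_pos: [0.5147, -0.0908, 0.1557]
tool_rot: [179.6, -0.1, 18.3]
force: [-0.9, 2.6, -2.7]
grip_width: 0.0005
```

servo_tool(
  plan=[
    [[0, 0, 0.002, 0, 0], [0, 0, 0.003, 0, 0], [0, 0, 0.003, 0, 0]],
  ],
)

```text
time_s: 5.87
tool_pos: [0.5154, -0.0927, 0.1555]
tool_rot: [179.7, -0.1, 18.3]
force: [-1.3, 4.9, -2.3]
grip_width: 0.0004
```

```bash
python3 - <<'E'
from h import *
s=cam('scene');print(readout.get_obs()['force'])
cv2.imwrite('pics/c2.png',cv2.resize(s['image'][160:270,180:310,::-1],None,fx=5,fy=5,interpolation=cv2.INTER_CUBIC))
E
```

```text
[-0.93922321  4.27522457 -2.29135292]
```

View pics/c2.png

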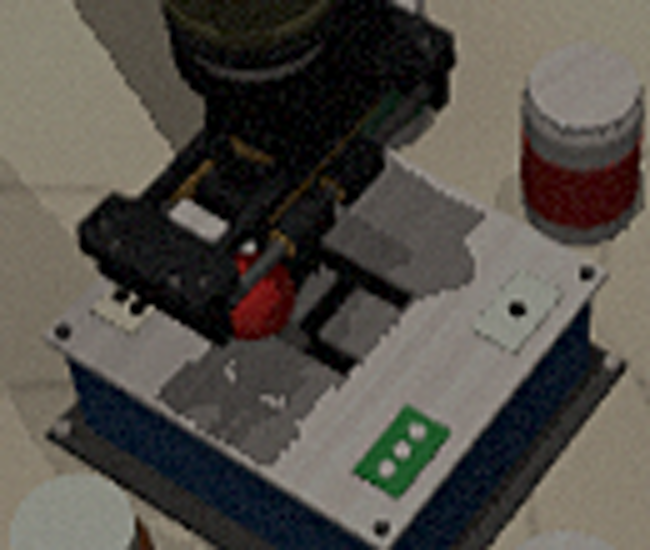

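The knob at (262,300) now leans right and its stem is at the right end of the cross-slot. The force is rising, so I'll press once more lightly to confirm the stop.

servo_tool(
  plan=[
    [[0, 0, 0.002, 0, 0], [0, 0, 0.003, 0, 0], [0, 0, 0.003, 0, 0]],
  ],
)

```text
time_s: 6.17
tool_pos: [0.5156, -0.0934, 0.1553]
tool_rot: [179.9, -0.0, 18.4]
force: [-2.4, 7.4, -0.9]
grip_width: 0.0004
```

Firm stop at 7 N. Next I back off, go round behind the knob, and lower to 0.145.

servo_tool(
  plan=[
    [[0, 0, -0.01, 0, 0], [0, 0, -0.025, 0, 0], [0, 0, -0.03, 0, 0], [0, -0.015, -0.03, 0, 0], [0, -0.035, -0.03, 0.005, 0], [0, -0.055, -0.03, 0.01, 0], [0, -0.064, -0.03, 0.01, 0], [0, -0.065, -0.02, 0.01, 0], [0, -0.065, 0, 0.01, 0], [0, -0.065, 0.018, 0.01, 0], [0, -0.065, 0.025, 0.01, 0], [0, -0.065, 0.025, 0.01, 0]],
  ],
)

```text
time_s: 7.17
tool_pos: [0.463, -0.1399, 0.1454]
tool_rot: [179.9, -0.1, 18.2]
force: [-0.2, -0.4, 0.1]
grip_width: 0.0006
```

```bash
python3 - <<'E'
from h import *
s=cam('scene');o=readout.get_obs();print(o['force'],o['tool_pos'],np.array([[.951,.309],[-.309,.951]])@(o['tool_pos'][:2]-[.508,-.07]))
cv2.imwrite('pics/c3.png',cv2.resize(s['image'][160:270,180:310,::-1],None,fx=5,fy=5,interpolation=cv2.INTER_CUBIC))
E
```

```text
[ 0.36807791 -0.13362547  0.37529376] [ 0.46254486 -0.13823262  0.14525772] [-0.06431172 -0.05084359]
```

View pics/c3.png

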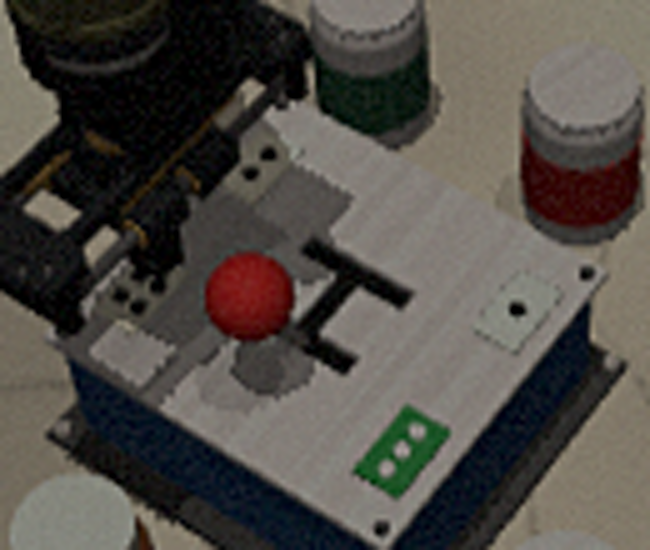

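The knob at (250,296) is fully right, with the forward-right slot open ahead of it and the fingers behind it. Now the forward push.

servo_tool(
  plan=[
    [[0, 0.008, 0, 0, 0], [0, 0.016, 0, 0, 0], [0, 0.022, 0, 0, 0], [0, 0.028, 0, 0, 0], [0, 0.033, 0, 0, 0], [0, 0.038, 0, 0, 0], [0, 0.043, 0, 0, 0], [0, 0.048, 0, 0, 0], [0, 0.053, 0, 0, 0], [0, 0.057, 0, 0, 0], [0, 0.06, 0, 0, 0]],
  ],
)

```text
time_s: 8.13
tool_pos: [0.5201, -0.1193, 0.1453]
tool_rot: [180.0, -0.1, 18.3]
force: [-2.6, -1.1, 2.6]
grip_width: 0.0007
```

servo_tool(
  plan=[
    [[0, 0.004, 0, 0, 0], [0, 0.008, 0, 0, 0], [0, 0.012, 0, 0, 0], [0, 0.016, 0, 0, 0], [0, 0.019, 0, 0, 0], [0, 0.022, 0, 0, 0], [0, 0.022, 0, 0, 0]],
  ],
)

```text
time_s: 8.72
tool_pos: [0.5417, -0.1118, 0.1451]
tool_rot: [180.0, -0.1, 18.4]
force: [-1.5, -1.0, -1.1]
grip_width: 0.0002
```

servo_tool(
  plan=[
    [[0, 0.002, 0, 0, 0], [0, 0.004, 0, 0, 0], [0, 0.006, 0, 0, 0], [0, 0.006, 0, 0, 0]],
  ],
)

```text
time_s: 9.05
tool_pos: [0.5463, -0.1102, 0.1446]
tool_rot: [-180.0, 0.1, 18.3]
force: [-5.4, -1.9, -2.3]
grip_width: 0.0002
```

servo_tool(
  plan=[
    [[0, 0.002, 0, 0, 0], [0, 0.004, 0, 0, 0], [0, 0.005, 0, 0, 0], [0, 0.005, 0, 0, 0]],
  ],
)

```text
time_s: 9.38
tool_pos: [0.5475, -0.11, 0.1441]
tool_rot: [-179.9, 0.5, 18.3]
force: [-12.8, -1.9, 2.7]
grip_width: 0.0003
```

Hard stop at about 13 N, with the tool where I expected it. I'll retreat straight back, then up and away.

servo_tool(
  plan=[
    [[0, -0.01, 0, 0, 0], [0, -0.03, 0, 0, 0], [0, -0.05, 0, 0, 0], [0, -0.06, 0, -0.01, 0], [0, -0.065, 0, -0.03, 0], [0, -0.065, 0, -0.055, 0], [0, -0.065, 0, -0.08, 0], [0, -0.065, 0, -0.1, 0], [0, -0.065, 0.02, -0.11, 0], [0, -0.065, 0.045, -0.12, 0], [0, -0.065, 0.06, -0.12, 0], [0, -0.065, 0.06, -0.12, 0]],
  ],
)

```text
time_s: 10.38
tool_pos: [0.5069, -0.1913, 0.2651]
tool_rot: [179.9, 0.4, 18.0]
force: [0.6, -0.1, -0.0]
grip_width: 0.0005
```

servo_tool(
  plan=[
    [[0, -0.01, 0.01, 0, 0], [0, -0.02, 0.035, 0, 0], [0, -0.03, 0.065, 0, 0], [0, -0.04, 0.095, 0, 0], [0, -0.05, 0.125, 0, 0], [0, -0.05, 0.155, 0, 0], [0, -0.05, 0.18, 0, 0], [0, -0.05, 0.2, 0, 0], [0, -0.05, 0.2, 0, 0], [0, -0.05, 0.2, 0, 0]],
  ],
)

```text
time_s: 11.22
tool_pos: [0.5213, -0.3968, 0.2642]
tool_rot: [-179.9, 0.3, 18.0]
force: [0.4, 0.8, -0.4]
grip_width: 0.0002
```

```bash
python3 - <<'E'
from h import *
s,t=cam('scene'),cam('top');o=readout.get_obs();print(o['force'],o['tool_pos'])
(k,e),sa,sb=knob(t,s);print(k,e,sa,sb,np.array([[.951,.309],[-.309,.951]])@(k[:2]-[.508,-.07]))
A=cv2.resize(s['image'][150:280,170:320,::-1],(400,347));B=cv2.resize(t['image'][150:310,220:405,::-1],(400,346))
cv2.imwrite('pics/c4.png',np.hstack([A[:346],B]))
E
```

```text
[-0.31930127  0.66691538 -0.31939392] [ 0.52169783 -0.39505026  0.2652666 ]
[ 0.578192   -0.10149439  0.16590747] 0.0005828151146902371 [321 199  15  15 150] [241 223  17  16 197] [ 0.05702083 -0.05164049]
```

View pics/c4.png

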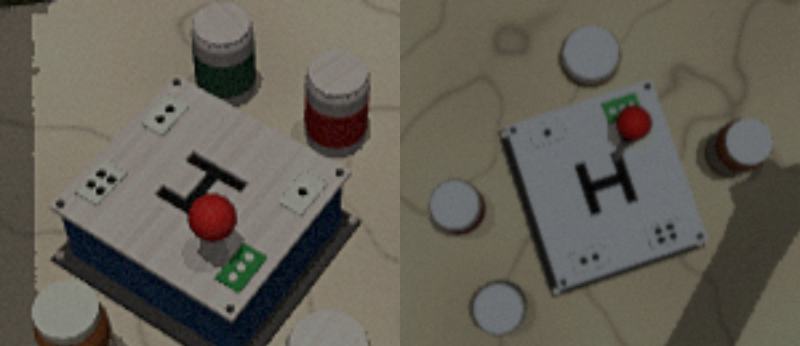

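The knob is at (212,217) in the left panel and (634,123) in the right, beside the green plate. The lever is home in slot three, the groceries haven't moved and the hand is clear.

```bash
python3 -c "
from cell import env
print(env.sign_off())"
```

```text
the job is handed in; nothing more can be done
None
```

The lever is fully home in slot three, the forward-right slot by the green three-dot plate, and I handed the job in at about 11 s of the 38 s allowed.

- **Moves:** with the fingers closed, I pushed the knob right along the cross-slot until it stopped at about 7 N. I then went round behind it and pushed forward until it stopped at about 13 N. It entered no other slot and was never gripped.
- **Lever position:** in the selector frame, my last measurement put the knob at x = 57 mm, y = −52 mm and 166 mm high. The nominal is 55, −48 and 161 mm. The few millimetres of difference are about what I'd expect from the camera measurements. The force stop and the final picture both show the lever at the end of the slot.
- **Surroundings:** the final picture shows the cans, jar and tin around the selector where they were. The boxes and bottle were outside that crop; the hand only passed above the rice box and went nowhere near the other two. The hand ended about 0.3 m clear, with the wrist force back to sensor noise.

One estimate disagreed: the depth-based lid centre was about 8 mm off because the front of the lid was cut off in the mask. I used the plate, the slots and the lid corners for the selector's position instead.

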